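# Jack up a hinged power module and hold it for inspection

## Task

Stand the small blue lever jack squarely under the yellow lift pad on the front of the grey power module, turned so that the fin under the pad lies over the slot in the jack's saddle, and let go of it. Push the jack's red handle all the way down once to seat the saddle and let it come fully back up, then push it all the way down again so that the jack raises the module, and finish while still holding the handle down. Do not lift or push the module with the robot, and leave the jar, the stamp and the gauge block where they are.

Things in the scene. Friction and masses are not known exactly. Their poses are not given: they have to be found in the camera images.
- cradle: Fixed aluminium cradle, 150 x 150 mm, with a grey finned power module on it (top 85 mm above the bench). Origin on the bench, amid the module; +x from the front (rail and yellow pad, facing the robot) to the rear, y along the front, z up. Footprint x = -58 to +92 mm. The module swings up about a hinge along its rear, at x = 78, z = 40 mm.
- module (a joint): Hinge of the power module in rad: 0 = lying down on the cradle, grows as its front rises (at most 0.35). The yellow pad is 163 mm from the hinge. The module weighs about 0.8 kg and falls back by itself.
- lift_pad: Yellow plate sticking out of the module's front, 40 (x) x 36 (y) x 5 mm, clamped anywhere along the front rail. Origin: centre of its flat underside, 46 mm above the bench while the module is down, 27 mm in front of the cradle; axes as the cradle's. A fin 4 mm thick (y), 24 mm long (x) hangs 6 mm below its middle; a black line on top shows the fin's direction.
- jack: Loose blue lever jack, 0.75 kg. Origin: underside of base below the pivot; +x to the saddle, -x to the red handle, z up. Base plate x = -108 to +62, 46 wide, 6 mm thick. Grasp it by the two upright blue cheek plates (36 mm wide over both, x = -45 to +12, tops 58 mm high) at x = -22 mm, its balance point, fingers closing along y.
- jack_saddle (a point): Middle of the dark saddle at the lever's front end, level with its top: two round-topped lugs, y = 7 to 19 mm each side, between them an open slot 14 mm wide, 11 mm deep, along the jack's x. Handle up: 50 mm ahead of the jack's origin, 32 mm high (8 mm below the resting fin). Handle fully down: 50 mm ahead, 60 mm high.
- jack_handle (a point): Centre of the top face of the red handle plate (34 x 44 x 8 mm) at the lever's rear end. Handle up: about 91 mm behind the jack's origin, 87 mm above the bench; fully down: about 102 mm behind, 31 mm up. Push it down from above, with shut fingers for instance.
- jack_lever (a joint): Lever angle in rad: 0 = handle up, saddle down (a spring returns it there); 0.566 = handle fully down at its stop, saddle up. The push needed at the handle rises from about 4 to 5 N, and is 2 to 3 N more once the saddle carries the module (from about 0.29 rad on).
- jar: White jar with red lid, 46 mm across, 50 mm high, loose; to be left alone. Origin at the centre of its underside.
- stamp: Rubber stamp with red knob, 24 x 34 mm, 56 mm high, loose; to be left alone. Origin at the centre of its underside.
- gauge: Pale gauge block with a small black knob, 30 x 50 mm, 32 mm high, loose; to be left alone. Origin at the centre of its underside.
Things that resemble listed ones, but are neither listed nor needed, are in the scene too. Of the things shaped like the jack, the blue one is meant.

How it is judged (in metres and radians):
On the way, in this order (a step that is already met when the one before it is completed fails the run):
1. the jack stands flat and square, let go, its saddle under the yellow pad with the slot below the fin, handle still up and module still down (x of jack_saddle in the frame of lift_pad between -0.014 and 0.014 m and y of jack_saddle in the frame of lift_pad between -0.0055 and 0.0055 m and angle between the x axis of jack and the x axis of cradle, either way round below 0.2 rad and height (world z) of jack below 0.004 m and angle between jack's own z axis and vertical below 0.05 rad and contact force between the fingers and jack below 0.5 N and value of joint jack_lever below 0.08 rad and value of joint module below 0.02 rad), for 0.2 s.
2. the handle has been pushed all the way down once (value of joint jack_lever above 0.5 rad and value of joint module above 0.05 rad), for 0.1 s.
3. the handle has come back up and the module is down again (value of joint jack_lever below 0.08 rad and value of joint module below 0.02 rad), for 0.1 s.
At the end, for the whole second after the job is handed in: Fingers press the jack (over 1 N), lever past 0.5 rad; saddle carries the pad (over 1 N), module still and above 0.05 rad, untouched by the robot; saddle within 16 mm along, 6 mm across the pad centre; jack flat, square within 0.2 rad; jar, stamp, gauge within 30 mm of their start (all of step 2 and contact force between the fingers and jack above 1 N and contact force between jack and lift_pad above 1 N and contact force between each of the arm, the fingers and cradle below 0.5 N and x of jack_saddle in the frame of lift_pad between -0.016 and 0.016 m and y of jack_saddle in the frame of lift_pad between -0.006 and 0.006 m and angle between the x axis of jack and the x axis of cradle, either way round below 0.2 rad and height (world z) of jack below 0.004 m and angle between jack's own z axis and vertical below 0.05 rad and velocity of joint module between -0.05 and 0.05 rad/s and distance of each of jar, stamp, gauge from where it was at the start of the episode below 0.03 m); the arm keeps its last pose, push and grip.
It fails at once if the robot pushes or lifts the module or its cradle itself (more than 8 N) (contact force between any of the arm, the fingers and cradle above 8 N).
It fails at once if jar, stamp or gauge block is shifted more than 30 mm or knocked over (distance of any of jar, stamp, gauge from where it was at the start of the episode above 0.03 m or angle between any of jar, stamp, gauge's own z axis and vertical above 0.5 rad).
It also fails if it takes over 54 s, if anything falls off the work surface, if the arm or the gripper's body presses on something with over 40 N, if the wrist force passes 120 N, or if a joint passes its speed limit or range.

## Robot

A 6-joint arm with a two-finger parallel gripper is mounted at the origin on a cart in front of the work surface, level with it; the furniture and walls round the work are solid. World frame = base frame: x ahead of the robot, y to its left, z up, the work surface at z = 0. Lengths are in mm, angles in rad, forces in N, time in s.
With the tool pointing down it reaches from about 275 to 750 mm from the base axis. Payload 10.2 kg.
Tool frame: the origin (TCP) lies on the front face of the gripper's body, between the roots of the fingers; the fingertips stand 73 mm ahead of it and the grasp point (between the pads) lies 54 mm ahead of it; z points along the fingers, y is the line along which they close (so a half turn about z gives the same grasp; the last joint's range is limited). The gripper opens to 85 mm and grips with 20 to 120 N. Pads are 22 mm wide; open, the fingers measure 114 mm over their backs; the gripper's body (76 mm by 85 mm) begins 54 mm behind the grasp point. The pads swing forward as they close: fully open they stand 13 mm farther back than shut.
Start: joints at [-1.489, 0.313, 1.498, -0, 1.331, -0.223], TCP at [157.541, -500.812, 303.894] pointing down, gripper open.
Joint ranges: [-2.94, 2.94], [-0.97, 2.17], [0.19, 2.56], [-1.23, 4.37], [0.02, 3.11], [-2.88, 2.88]. Speed limits (rad/s): [2.39, 2.39, 3.01, 3.14, 3.14, 3.14].

## Interface

Orientations are given as a unit quaternion [w, x, y, z].
In Python, from rig import * gives the robot as it stands.
- The arm moves only by the tool step_arm, never from a script. Its argument "plan" is a list of rows, each an object with "offset": the shift along the tool's x, y, z in cm, a list of three; "rot": the turn, a rotation vector about the tool's x, y, z in degrees, a list of three; "gripper": the finger opening in cm, from 0 to 8.54. In form: [{"offset": [x, y, z], "rot": [wx, wy, wz], "gripper": gripper}, ...]. A call has 1 to 12 rows; each row is the pose to reach, as a shift and turn from the pose commanded when the call began, along the tool's axes at that moment; what a row does not reach only later rows make up. A row lasts 1/10 s, in which the tool goes at most 50 mm and 8.59 degrees, less where a joint would pass 70% of its speed; a pose out of reach is approached as far as the arm can. A call with a gripper value outside its range is refused whole. The fingers move at their own pace and stop on an object; "squeeze" is the grip in N (left out, the last holds). Time passes only in rows, so rows that repeat a pose let the fingers close. It gives the time, the measured TCP pose, the force, the opening and the grip force at its end, in the units of the state.
- sense(): the state, without advancing time (a new reading comes with each control period).
- capture(name): name is "scene" or "side" or "wrist"; returns a dict with "color" (420x560x3 uint8, red, green, blue), "depth" (420x560 float32, mm along the optical axis (not along the pixel's ray), 0 where there is no reading), "vertical_fov" (degrees; the focal length in pixels is half the picture's height over the tangent of half this angle, whatever the lens; pixels are square), "cx", "cy" (the principal point, pixels), "rvec" (rotation vector, rad) and "tvec" (3), from world to camera coordinates, as OpenCV has them; the wrist camera has in their place "mount" (4x4, takes a point from camera to tool coordinates, whose origin is the TCP and whose axes are the flange's). Camera axes: x right, y down, z forward; pixel columns grow to the right and rows downward; lengths in mm; the calibration is good to about 2 mm. A picture is of the moment at which its call begins: read the wrist's pose just before it.
- finish_job(): hands the job in; it is judged then, once.
The state is a dict: "time_s": time; "joints": joint angles; "dq": joint speeds; "tau": joint torques, N m; "eef_pos": TCP position; "ee_rot": TCP orientation; "force": force on the tool from outside, world axes, zero at the start; "wrist_torque": the same for the moment, N m; "grip_width": opening from 0.0 (shut) to 1.0 (fully open); "grip_force": force on a finger pad.
Only numpy, scipy, OpenCV 4.12 (cv2) and the standard library are available. Lean on these libraries where they do the work, as an engineer would, in place of code of your own. Each camera call takes 0.05 s, during which the arm holds its last target. There are 200 camera calls.

## Working session

There is one attempt and no reset: what is moved stays moved. The work goes in short steps, Python scripts to look and compute and a tool call to move; the robot and the scene stay as the last step left them, time stands still between calls to the robot, and variables do not carry over. Pictures are saved under pics/ and viewed, at most 10 in all, crops included, and the job is handed in when it is done.

Besides the shell and the picture viewer there is one more tool, called after "Emit:" by a JSON object that holds its "name" and its "arguments". step_arm: Moves the arm, as the interface text tells. Its arguments: {"type":"object","properties":{"plan":{"type":"array"},"squeeze":{"type":"number"}},"required":["plan"]}

```bash
mkdir -p pics
cat > h.py <<'E'
from rig import *
import numpy as np, cv2
from scipy.spatial.transform import Rotation as R
def cam(name):
    s=sense(); c=capture(name); h,w=c['depth'].shape
    c['f']=h/2/np.tan(np.radians(c['vertical_fov'])/2)
    if 'mount' in c:
        T=np.eye(4); q=s['ee_rot']; T[:3,:3]=R.from_quat([q[1],q[2],q[3],q[0]]).as_matrix(); T[:3,3]=s['eef_pos']
        c['W']=T@np.array(c['mount'])
    else:
        T=np.eye(4); T[:3,:3]=cv2.Rodrigues(np.array(c['rvec'],float))[0]; T[:3,3]=np.ravel(c['tvec']); c['W']=np.linalg.inv(T)
    return c
def cloud(c):
    h,w=c['depth'].shape; v,u=np.mgrid[:h,:w]; d=c['depth']
    P=np.stack([(u-c['cx'])/c['f']*d,(v-c['cy'])/c['f']*d,d],-1)
    return P@c['W'][:3,:3].T+c['W'][:3,3]
def plane(c,u,v,z):
    r=c['W'][:3,:3]@np.array([(u-c['cx'])/c['f'],(v-c['cy'])/c['f'],1]); o=c['W'][:3,3]
    return o+r*(z-o[2])/r[2]
def save(c,n): cv2.imwrite('pics/'+n+'.png',c['color'][:,:,::-1])
E
python3 - <<'E'
from h import *
print(sense())
a=cam('scene');b=cam('side');save(a,'scene');save(b,'side')
for c in(a,b): print(c['W'].round(2))
E
```

```text
{'time_s': 0.0, 'joints': array([-1.48943730e+00,  3.13444274e-01,  1.49844586e+00, -1.34564657e-05,
        1.33100859e+00, -2.23410743e-01]), 'dq': array([ 0.00255546,  0.00039662, -0.00055736,  0.00010003, -0.00145206,
       -0.00036231]), 'tau': array([-1.95575580e-03, -4.12264824e+01, -2.59744388e+01, -2.78787584e-04,
        4.16622934e-03,  2.35068353e-05]), 'eef_pos': array([ 157.5050763 , -500.63757689,  303.33464364]), 'ee_rot': array([-6.51852712e-04,  9.88411420e-01,  1.51797362e-01,  3.98252087e-05]), 'force': array([-0.48815814,  0.140506  , -0.48486032]), 'wrist_torque': array([-0.00401987,  0.00203656, -0.02617307]), 'grip_force': 0.0, 'grip_width': 1.0003647480748055}
[[-6.6000e-01 -4.9000e-01  5.7000e-01 -7.3080e+01]
 [-7.5000e-01  4.5000e-01 -4.8000e-01  6.1091e+02]
 [-1.0000e-02 -7.5000e-01 -6.7000e-01  8.7727e+02]
 [ 0.0000e+00  0.0000e+00  0.0000e+00  1.0000e+00]]
[[ 8.70000e-01 -1.80000e-01  4.50000e-01 -5.94600e+01]
 [-4.90000e-01 -3.40000e-01  8.10000e-01 -1.16453e+03]
 [ 1.00000e-02 -9.20000e-01 -3.90000e-01  6.46550e+02]
 [ 0.00000e+00  0.00000e+00  0.00000e+00  1.00000e+00]]
```

View pics/scene.png

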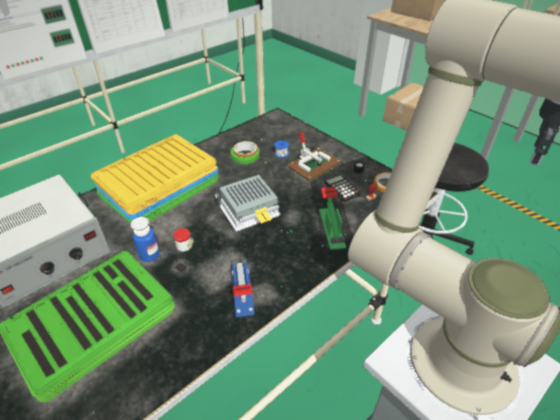

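View pics/side.png

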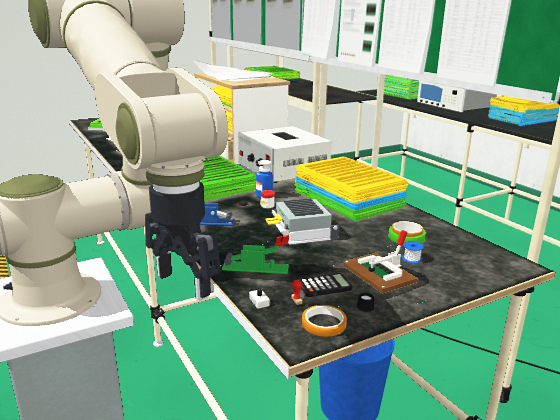

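The scene view shows the blue jack at about (242,288) with its red handle at (243,290), the cradle at (248,203), the yellow pad at (264,215) and the jar at (183,240). The side view shows the stamp at about (297,290) and the gauge at (260,298), with the green decoy jack at (255,260).

Run:
```python
from h import *
a=cam('scene');P=cloud(a);hsv=cv2.cvtColor(a['color'],cv2.COLOR_RGB2HSV);H,S,V=cv2.split(hsv)
u0=np.zeros(H.shape,bool)
def reg(x0,x1,y0,y1):
    m=u0.copy();m[y0:y1,x0:x1]=1;return m
def rep(n,m):
    p=P[m&(a['depth']>0)];print(n,m.sum(),np.median(p,0).round(),np.percentile(p,3,0).round(),np.percentile(p,97,0).round())
    return p
r=reg(215,270,250,325)
bl=r&(H>100)&(H<130)&(S>110);rd=r&((H<8)|(H>172))&(S>140)
p=rep('blue',bl);rep('red',rd)
lo=p[p[:,2]<12];print('base',len(lo),cv2.minAreaRect(lo[:,:2].astype(np.float32)))
hi=p[(p[:,2]>50)];rep('cheektops',bl&(P[...,2]>52))
y=reg(245,285,200,230)&(H>20)&(H<35)&(S>120);p=rep('pad',y);print(cv2.minAreaRect(p[:,:2].astype(np.float32)))
m=reg(205,285,165,230)&(P[...,2]>78)&(P[...,2]<95);p=rep('module top',m);print(cv2.minAreaRect(p[:,:2].astype(np.float32)))
rep('jar',reg(170,195,225,255)&((H<8)|(H>172))&(S>140))
rep('cheek bench',reg(200,240,300,330))
b=cam('side');P=cloud(b);a=b;H,S,V=cv2.split(cv2.cvtColor(b['color'],cv2.COLOR_RGB2HSV))
rep('stamp',reg(285,308,275,308)&((H<8)|(H>172))&(S>140))
rep('gauge',reg(245,275,285,310)&(V>170))
rep('green',reg(220,292,240,275)&(H>50)&(H<75)&(S>120)&(P[...,2]>3))
```

```text
blue 468 [450. 268.   6.] [413. 207.  -1.] [535. 302.  59.]
red 179 [430. 282.  88.] [412. 259.  82.] [451. 302.  93.]
base 368 ((486.8094482421875, 244.59423828125), (49.038387298583984, 166.5056610107422), 57.16649627685547)
cheektops 84 [492. 241.  58.] [465. 214.  53.] [522. 267.  60.]
pad 150 [629.  55.  51.] [604.  25.  -0.] [644.  73.  63.]
((623.2219848632812, 45.8995361328125), (53.961936950683594, 50.27368927001953), 72.10472106933594)
module top 634 [711.  45.  81.] [658. -17.  78.] [890. 100.  87.]
((769.0470581054688, 29.61194610595703), (135.2126922607422, 241.5480499267578), 78.46817016601562)
jar 169 [719. 275.  49.] [701. 254.  43.] [741. 294.  52.]
cheek bench 1200 [463. 333.   0.] [413. 286.  -3.] [516. 379.   6.]
stamp 150 [ 488. -292.   44.] [ 480. -299.    7.] [ 519. -249.   57.]
gauge 230 [ 410. -259.   17.] [ 400. -272.    4.] [ 429. -224.   21.]
green 1140 [ 478. -105.   23.] [ 418. -148.    4.] [544. -58.  60.]
```

Run:
```python
from h import *
c=cam('wrist');print(np.array(c['mount']).round(2),c['f'],c['cx'],c['cy'])
```

```text
[[-0.000e+00 -9.700e-01 -2.600e-01  6.714e+01]
 [ 1.000e+00 -0.000e+00  0.000e+00 -2.000e-02]
 [-0.000e+00 -2.600e-01  9.700e-01 -6.875e+01]
 [ 0.000e+00  0.000e+00  0.000e+00  1.000e+00]] 299.41160479449013 278.63601956020295 207.73566120526965
```

Emit:
{"name": "step_arm", "arguments": {"plan": [{"offset": [4.5, -5.1, 0], "rot": [0, 0, -8], "gripper": 8.54}, {"offset": [9, -10.2, 0], "rot": [0, 0, -16], "gripper": 8.54}, {"offset": [13.5, -15.3, 0], "rot": [0, 0, -24], "gripper": 8.54}, {"offset": [18, -20.4, 0], "rot": [0, 0, -32], "gripper": 8.54}, {"offset": [22.5, -25.5, 0], "rot": [0, 0, -40], "gripper": 8.54}, {"offset": [27, -30.6, 0], "rot": [0, 0, -48], "gripper": 8.54}, {"offset": [31.5, -35.7, 0], "rot": [0, 0, -56], "gripper": 8.54}, {"offset": [36, -40.8, 0], "rot": [0, 0, -64], "gripper": 8.54}, {"offset": [40.5, -45.9, 0], "rot": [0, 0, -72], "gripper": 8.54}, {"offset": [45, -51, 0], "rot": [0, 0, -80], "gripper": 8.54}, {"offset": [49.5, -56.1, 0], "rot": [0, 0, -88], "gripper": 8.54}, {"offset": [53.8, -61.1, 0], "rot": [0, 0, -96], "gripper": 8.54}]}}

```text
time_s: 1.45
eef_pos: [401.4, 49.8, 304.1]
ee_rot: [0.0, 0.546, 0.838, 0.0]
force: [1.0, -1.3, 1.2]
grip_width: 1.0
grip_force: 0.0
```

Run:
```python
from h import *
print(sense()['eef_pos'],sense()['ee_rot'])
c=cam('wrist');save(c,'w1')
```

```text
[401.38588289  49.81044201 304.12389762] [4.10156585e-04 5.46018613e-01 8.37772938e-01 1.01032308e-04]
```

View pics/w1.png

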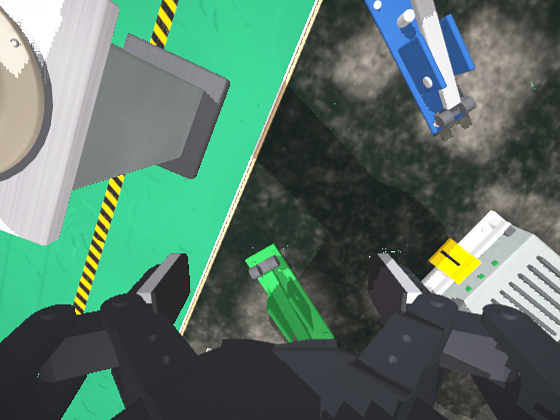

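The wrist view shows the yellow pad at about (455,260) with its black line, the blue jack at the top right with its saddle at (455,105), and the green decoy at (290,295).

```bash
cat > m.py <<'E'
from h import *
import sys
def rect(c,m,z):
    m=cv2.morphologyEx(m.astype(np.uint8),cv2.MORPH_OPEN,np.ones((3,3)))
    k=max(cv2.findContours(m,0,2)[0],key=cv2.contourArea)
    q=np.array([plane(c,*p,z)[:2] for p in k[:,0].astype(float)],np.float32)
    return cv2.minAreaRect(q)
def pad(c):
    H,S,V=cv2.split(cv2.cvtColor(c['color'],cv2.COLOR_RGB2HSV));P=cloud(c)
    y=(H>20)&(H<35)&(S>150)&(V>120)&(abs(P[...,2]-51)<15)&(P[...,0]>500)
    y=cv2.morphologyEx(y.astype(np.uint8),cv2.MORPH_CLOSE,np.ones((7,7)))
    r=rect(c,y,51);print('pad',r,y.sum())
    d=(V<90)&(cv2.erode(y,np.ones((5,5)))>0)
    v,u=np.nonzero(d);q=np.array([plane(c,a,b,51)[:2] for a,b in zip(u,v)],np.float32)
    if len(q)>3:
        l=cv2.fitLine(q,2,0,.01,.01).ravel();print('line',l,q.mean(0),len(q))
    t=(abs(P[...,2]-85)<4)&(S<60)&(P[...,0]>600)
    try: print('module',rect(c,t,85))
    except Exception as e: print(e)
    return y
def jack(c):
    H,S,V=cv2.split(cv2.cvtColor(c['color'],cv2.COLOR_RGB2HSV));P=cloud(c)
    b=(H>100)&(H<130)&(S>110)&(P[...,0]<650)
    r=b&(abs(P[...,2]-58)<3);p=P[r][:,:2];print('cheek tops',len(p),cv2.minAreaRect(p.astype(np.float32)))
    r=b&(P[...,2]<11)&(P[...,2]>-4);p=P[r][:,:2];print('base',len(p),cv2.minAreaRect(p.astype(np.float32)) if len(p) else 0)
    r=((H<8)|(H>172))&(S>140)&(abs(P[...,2]-87)<10);
    if r.sum():p=P[r];print('handle',len(p),np.median(p,0),cv2.minAreaRect(p[:,:2].astype(np.float32)))
E
python3 - <<'E'
from m import *
c=cam('wrist');pad(c);jack(c)
E
```

```text
pad ((625.3268432617188, 53.8365364074707), (36.09336471557617, 51.99300003051758), 76.4312744140625) 1213
line [ 9.7062016e-01 -2.4061686e-01  6.1790259e+02  5.5596027e+01] [617.9026   55.59603] 50
module ((711.8441772460938, 52.020477294921875), (4.051203727722168, 86.34146881103516), 76.5920181274414)
cheek tops 698 ((495.0227355957031, 238.5301971435547), (36.64866638183594, 55.83071517944336), 57.86625671386719)
base 2887 ((550.903564453125, 189.03318786621094), (89.507568359375, 321.63653564453125), 45.427947998046875)
handle 58 [433.7039226  255.18082339  80.8144049 ] ((434.92193603515625, 255.31752014160156), (10.957869529724121, 4.431130409240723), 23.749435424804688)
```

Emit:
{"name": "step_arm", "arguments": {"plan": [{"offset": [3.6, -3.2, 0], "rot": [0, 0, -8], "gripper": 8.54}, {"offset": [7.2, -6.4, 0], "rot": [0, 0, -16], "gripper": 8.54}, {"offset": [10.8, -9.6, 0], "rot": [0, 0, -24], "gripper": 8.54}, {"offset": [14.4, -12.8, 0], "rot": [0, 0, -32.5], "gripper": 8.54}, {"offset": [14.4, -15.7, 0], "rot": [0, 0, -32.5], "gripper": 8.54}, {"offset": [14.4, -15.7, 0], "rot": [0, 0, -32.5], "gripper": 8.54}]}}

```text
time_s: 2.15
eef_pos: [197.4, 117.0, 303.8]
ee_rot: [0.001, 0.292, 0.956, 0.0]
force: [0.4, -0.1, 0.2]
grip_width: 1.0
grip_force: 0.0
```

Emit:
{"name": "step_arm", "arguments": {"plan": [{"offset": [-2.6, 4.0, 0], "rot": [0, 0, -1.9], "gripper": 8.54}, {"offset": [-5.2, 8, 0], "rot": [0, 0, -1.9], "gripper": 8.54}, {"offset": [-7.8, 12, 0], "rot": [0, 0, -1.9], "gripper": 8.54}, {"offset": [-10.4, 16, 1], "rot": [0, 0, -1.9], "gripper": 8.54}, {"offset": [-13, 20, 3], "rot": [0, 0, -1.9], "gripper": 8.54}, {"offset": [-15.6, 24, 5], "rot": [0, 0, -1.9], "gripper": 8.54}, {"offset": [-17.3, 26.7, 7], "rot": [0, 0, -1.9], "gripper": 8.54}, {"offset": [-17.3, 26.7, 9], "rot": [0, 0, -1.9], "gripper": 8.54}, {"offset": [-17.3, 26.7, 9], "rot": [0, 0, -1.9], "gripper": 8.54}, {"offset": [-17.3, 26.7, 9], "rot": [0, 0, -1.9], "gripper": 8.54}]}}

```text
time_s: 3.15
eef_pos: [492.8, 241.0, 214.1]
ee_rot: [-0.0, 0.277, 0.961, -0.0]
force: [-0.2, -0.0, 0.8]
grip_width: 0.999
grip_force: 0.0
```

Run:
```python
from m import *
s=sense();print(s['eef_pos'],s['ee_rot'])
c=cam('wrist');jack(c);save(c,'w2')
```

```text
[492.80027269 241.00758939 214.05442367] [-1.70590981e-04  2.77432178e-01  9.60745202e-01 -1.16434718e-04]
cheek tops 941 ((494.8039245605469, 238.93739318847656), (35.860496520996094, 56.24772644042969), 57.19392395019531)
base 1846 ((505.55029296875, 232.55931091308594), (46.778099060058594, 132.48207092285156), 57.262290954589844)
handle 3500 [431.35741583 279.48695157  86.57960415] ((431.9055480957031, 279.3083190917969), (44.101043701171875, 32.956703186035156), 57.10501480102539)
```

View pics/w2.png

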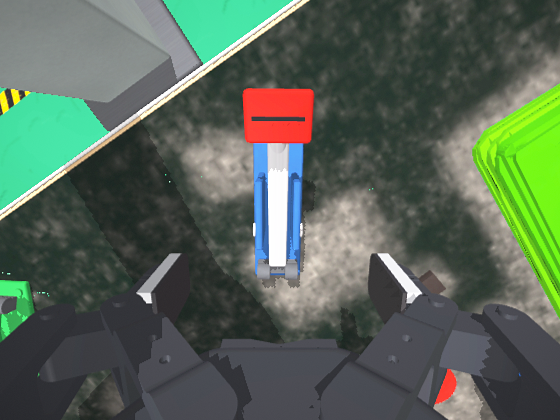

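The jack is centred in the wrist view: handle at (278,115), cheeks at (278,215), saddle at (278,270). The fingers straddle it.

Emit:
{"name": "step_arm", "arguments": {"plan": [{"offset": [0.27, -0.06, 4], "rot": [0, 0, 0.6], "gripper": 8.54}, {"offset": [0.27, -0.06, 7.5], "rot": [0, 0, 0.6], "gripper": 8.54}, {"offset": [0.27, -0.06, 10], "rot": [0, 0, 0.6], "gripper": 8.54}, {"offset": [0.27, -0.06, 11.5], "rot": [0, 0, 0.6], "gripper": 8.54}, {"offset": [0.27, -0.06, 11.5], "rot": [0, 0, 0.6], "gripper": 2.5}, {"offset": [0.27, -0.06, 11.5], "rot": [0, 0, 0.6], "gripper": 2.5}, {"offset": [0.27, -0.06, 11.5], "rot": [0, 0, 0.6], "gripper": 2.5}, {"offset": [0.27, -0.06, 11.5], "rot": [0, 0, 0.6], "gripper": 2.5}, {"offset": [0.27, -0.06, 11.5], "rot": [0, 0, 0.6], "gripper": 2.5}, {"offset": [0.27, -0.06, 11.5], "rot": [0, 0, 0.6], "gripper": 2.5}, {"offset": [0.27, -0.06, 11.5], "rot": [0, 0, 0.6], "gripper": 2.5}, {"offset": [0.27, -0.06, 11.5], "rot": [0, 0, 0.6], "gripper": 2.5}], "squeeze": 60}}

```text
time_s: 4.4
eef_pos: [490.5, 242.5, 100.6]
ee_rot: [0.001, 0.282, 0.959, 0.0]
force: [-2.0, -1.7, 7.0]
grip_width: 0.41
grip_force: 62.7
```

Emit:
{"name": "step_arm", "arguments": {"plan": [{"offset": [0, 0, -2], "rot": [0, 0, 0], "gripper": 2.5}, {"offset": [0, 0, -5], "rot": [0, 0, 0], "gripper": 2.5}, {"offset": [-1, 0.6, -8], "rot": [0, 0, -2], "gripper": 2.5}, {"offset": [-3, 1.8, -11], "rot": [0, 0, -6], "gripper": 2.5}, {"offset": [-5, 3, -14], "rot": [0, 0, -10], "gripper": 2.5}, {"offset": [-7, 4.2, -15], "rot": [0, 0, -14], "gripper": 2.5}, {"offset": [-9, 5, -15], "rot": [0, 0, -18], "gripper": 2.5}, {"offset": [-9.6, 5.5, -15], "rot": [0, 0, -19.2], "gripper": 2.5}, {"offset": [-9.6, 5.5, -15], "rot": [0, 0, -19.2], "gripper": 2.5}, {"offset": [-9.6, 5.5, -15], "rot": [0, 0, -19.2], "gripper": 2.5}]}}

```text
time_s: 5.4
eef_pos: [599.5, 237.1, 248.2]
ee_rot: [-0.001, 0.118, 0.993, -0.0]
force: [-0.4, 0.2, -6.6]
grip_width: 0.414
grip_force: 62.4
```

Run:
```python
from m import *
s=sense();print(s['eef_pos'],s['ee_rot'],s['force'],s['grip_width'])
c=cam('wrist');save(c,'w3')
P=cloud(c);H,S,V=cv2.split(cv2.cvtColor(c['color'],cv2.COLOR_RGB2HSV))
try: pad(c)
except Exception as e: print(e)
z=s['eef_pos'][2]-100.6
print('lift',z)
r=(((H<8)|(H>172))&(S>140)&(abs(P[...,2]-87-z)<12));r[300:]=0
p=P[r];print('handle',len(p),np.median(p,0),cv2.minAreaRect(p[:,:2].astype(np.float32)))
r=((H>100)&(H<130)&(S>110)&(abs(P[...,2]-58-z)<4));p=P[r]
if len(p): print('cheek',len(p),cv2.minAreaRect(p[:,:2].astype(np.float32)))
```

```text
[599.49915956 237.07086055 248.17924796] [-1.08025049e-03  1.18215719e-01  9.92987318e-01 -2.50503097e-04] [-0.36798744  0.24722226 -6.58367974] 0.41371803129486345
pad ((624.468505859375, 52.41200256347656), (45.37052536010742, 46.98017501831055), 76.39542388916016) 1730
line [ 9.7077161e-01 -2.4000521e-01  6.1925830e+02  5.6205956e+01] [619.2583   56.20595] 90
module ((667.6581420898438, -1.2403359413146973), (6.175405025482178, 15.033740997314453), 76.58771514892578)
lift 147.57924796362408
handle 19029 [529.8163983  253.98150284 234.85996214] ((549.17822265625, 270.5904541015625), (98.91614532470703, 47.66950225830078), 45.97743225097656)
cheek 2804 ((588.5789794921875, 239.9790496826172), (35.85234832763672, 75.42816162109375), 76.49171447753906)
```

View pics/w3.png

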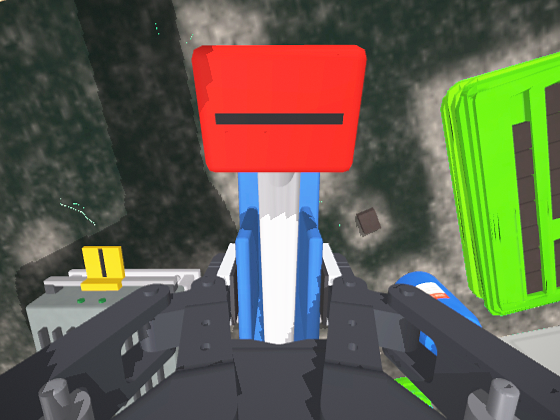

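The wrist view shows the jack held straight, with the handle centred at (280,108), and the pad with its black line at (102,265).

Emit:
{"name": "step_arm", "arguments": {"plan": [{"offset": [2.2, -3.5, 0], "rot": [0, 0, 0], "gripper": 2.5}, {"offset": [4.4, -7, 0], "rot": [0, 0, 0], "gripper": 2.5}, {"offset": [6.6, -10.5, 0], "rot": [0, 0, 0], "gripper": 2.5}, {"offset": [8.8, -14, 0], "rot": [0, 0, 0], "gripper": 2.5}, {"offset": [11.05, -17.16, 0], "rot": [0, 0, 0], "gripper": 2.5}, {"offset": [11.05, -17.16, 3], "rot": [0, 0, 0], "gripper": 2.5}, {"offset": [11.05, -17.16, 6.5], "rot": [0, 0, 0], "gripper": 2.5}, {"offset": [11.05, -17.16, 10], "rot": [0, 0, 0], "gripper": 2.5}, {"offset": [11.05, -17.16, 12.5], "rot": [0, 0, 0], "gripper": 2.5}, {"offset": [11.05, -17.16, 14], "rot": [0, 0, 0], "gripper": 2.5}, {"offset": [11.05, -17.16, 14.35], "rot": [0, 0, 0], "gripper": 2.5}, {"offset": [11.05, -17.16, 14.35], "rot": [0, 0, 0], "gripper": 2.5}]}}

```text
time_s: 6.65
eef_pos: [452.6, 96.1, 105.8]
ee_rot: [0.0, 0.118, 0.993, 0.0]
force: [1.1, 1.0, -7.8]
grip_width: 0.411
grip_force: 63.9
```

Emit:
{"name": "step_arm", "arguments": {"plan": [{"offset": [-2, 0, 0.1], "rot": [0, 0, 0], "gripper": 2.5}, {"offset": [-4, 0, 0.1], "rot": [0, 0, 0], "gripper": 2.5}, {"offset": [-6, 0, 0.1], "rot": [0, 0, 0], "gripper": 2.5}, {"offset": [-7.5, 0, 0.1], "rot": [0, 0, 0], "gripper": 2.5}, {"offset": [-8.5, 0, 0.1], "rot": [0, 0, 0], "gripper": 2.5}, {"offset": [-9.3, 0, 0.1], "rot": [0, 0, 0], "gripper": 2.5}, {"offset": [-9.92, 0, 0.1], "rot": [0, 0, 0], "gripper": 2.5}, {"offset": [-9.92, 0, 0.1], "rot": [0, 0, 0], "gripper": 2.5}, {"offset": [-9.92, 0, 0.1], "rot": [0, 0, 0], "gripper": 2.5}]}}

```text
time_s: 7.55
eef_pos: [548.8, 72.8, 104.3]
ee_rot: [-0.0, 0.118, 0.993, 0.0]
force: [-0.9, -0.3, -7.2]
grip_width: 0.409
grip_force: 64.1
```

Run:
```python
from m import *
s=sense();print(s['eef_pos'],s['ee_rot'],s['force'])
a=cam('scene');b=cam('side')
A=cv2.resize(a['color'][150:300,190:330],(560,600),interpolation=cv2.INTER_CUBIC)
cv2.imwrite('pics/s4.png',A[:,:,::-1])
```

```text
[548.83178712  72.80099923 104.33307155] [-3.74035966e-04  1.17800539e-01  9.93037206e-01  1.20219887e-05] [-0.93331627 -0.27781545 -7.23241521]
```

View pics/s4.png

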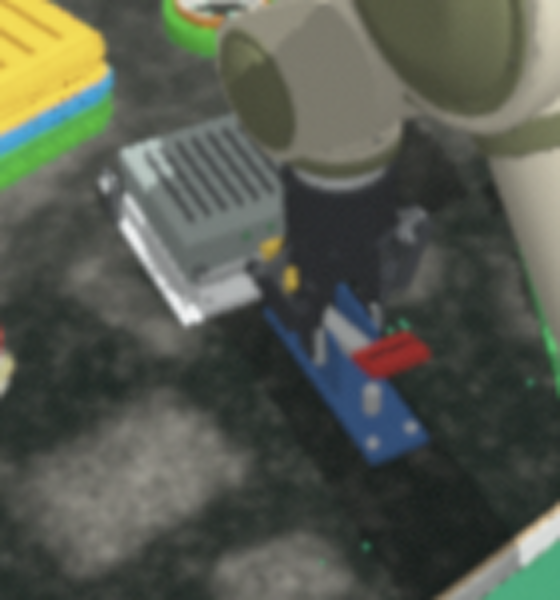

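The crop shows the jack in line with the module, its front end under the pad at about (280,270) and nothing touching. Next I lower it, release and raise the gripper.

Emit:
{"name": "step_arm", "arguments": {"plan": [{"offset": [0, 0, 0.2], "rot": [0, 0, 0], "gripper": 2.5}, {"offset": [0, 0, 0.4], "rot": [0, 0, 0], "gripper": 2.5}, {"offset": [0, 0, 0.4], "rot": [0, 0, 0], "gripper": 2.5}, {"offset": [0, 0, 0.4], "rot": [0, 0, 0], "gripper": 6}, {"offset": [0, 0, 0.4], "rot": [0, 0, 0], "gripper": 6}, {"offset": [0, 0, 0.4], "rot": [0, 0, 0], "gripper": 6}, {"offset": [0, 0, 0.4], "rot": [0, 0, 0], "gripper": 6}, {"offset": [0, 0, -2], "rot": [0, 0, 0], "gripper": 6}, {"offset": [0, 0, -5], "rot": [0, 0, 0], "gripper": 6}, {"offset": [1, 0, -9], "rot": [0, 0, 0], "gripper": 6}, {"offset": [4, 3, -13], "rot": [0, 0, 0], "gripper": 6}, {"offset": [5, 7, -15], "rot": [0, 0, 0], "gripper": 6}]}}

```text
time_s: 8.85
eef_pos: [516.6, 149.4, 255.6]
ee_rot: [0.001, 0.119, 0.993, 0.0]
force: [1.9, -0.5, -0.9]
grip_width: 0.7
grip_force: 0.0
```

Emit:
{"name": "step_arm", "arguments": {"plan": [{"offset": [1, 5, 0], "rot": [0, 0, 0], "gripper": 0}, {"offset": [1, 9, 0], "rot": [0, 0, 0], "gripper": 0}, {"offset": [1, 9, 0], "rot": [0, 0, 0], "gripper": 0}]}}

```text
time_s: 9.15
eef_pos: [528.4, 243.4, 252.9]
ee_rot: [0.0, 0.116, 0.993, 0.001]
force: [-1.1, -0.2, 0.5]
grip_width: 0.193
grip_force: 0.0
```

Run:
```python
from m import *
s=sense();print(s['eef_pos'],s['ee_rot'],s['force'])
c=cam('wrist');save(c,'w5')
pad(c);jack(c)
```

```text
[528.36920329 243.37963384 252.91656837] [4.23503440e-04 1.15646423e-01 9.93290171e-01 6.00959652e-04] [-1.13445054 -0.21742957  0.45253633]
pad ((605.3036499023438, 52.31816482543945), (21.147964477539062, 11.831430435180664), 76.63455963134766) 155
max() iterable argument is empty
cheek tops 643 ((554.258056640625, 71.87846374511719), (36.661617279052734, 56.584407806396484), 76.09212493896484)
base 3085 ((552.8929443359375, 55.029396057128906), (79.91986846923828, 186.97096252441406), 76.24578857421875)
handle 2017 [480.26261731  91.86551266  86.76567533] ((481.9287109375, 89.78953552246094), (44.790714263916016, 32.8837776184082), 76.47244262695312)
```

View pics/w5.png

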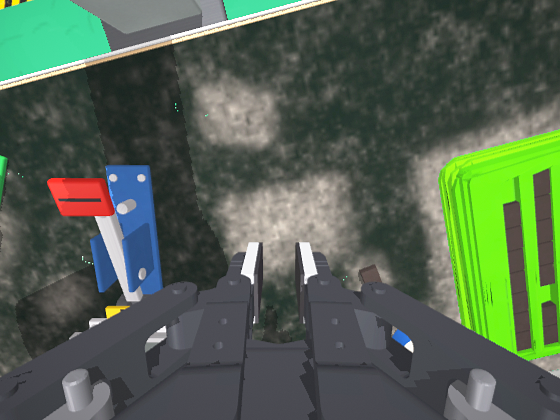

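The released jack stands at the left of the view: handle at (82,197), saddle end by the pad at (118,310). By measurement the saddle is within 1 mm of the pad centre. Next I go above the handle.

Emit:
{"name": "step_arm", "arguments": {"plan": [{"offset": [0.3, -4, 1], "rot": [0, 0, 0], "gripper": 0}, {"offset": [0.6, -8, 3], "rot": [0, 0, 0], "gripper": 0}, {"offset": [0.9, -12, 5], "rot": [0, 0, 0], "gripper": 0}, {"offset": [1.2, -15, 6.3], "rot": [0, 0, 0], "gripper": 0}, {"offset": [1.2, -16, 6.3], "rot": [0, 0, 0], "gripper": 0}, {"offset": [1.2, -16, 6.3], "rot": [0, 0, 0], "gripper": 0}, {"offset": [1.2, -16, 6.3], "rot": [0, 0, 0], "gripper": 0}]}}

```text
time_s: 9.9
eef_pos: [480.1, 87.0, 190.7]
ee_rot: [0.001, 0.118, 0.993, 0.0]
force: [0.6, 0.8, 0.5]
grip_width: -0.001
grip_force: 0.0
```

Run:
```python
from m import *
s=sense();print(s['eef_pos'],s['ee_rot'],s['force'])
d=np.array([.972,-.237]);n=np.array([.237,.972]);r=s['eef_pos'][:2]-np.array([570.3,68.0]);print('jack frame x,y',r@d,r@n)
```

```text
[480.09951108  87.00866107 190.72209255] [8.87678025e-04 1.18029734e-01 9.93009651e-01 1.63438639e-04] [0.5683388  0.76186996 0.48922915]
jack frame x,y -92.17992790712113 -2.9010973109566836
```

Emit:
{"name": "step_arm", "arguments": {"plan": [{"offset": [0, 0.29, 1.5], "rot": [0, 0, 0], "gripper": 0}, {"offset": [0, 0.29, 2.7], "rot": [0, 0, 0], "gripper": 0}, {"offset": [0.05, 0.29, 3.4], "rot": [0, 0, 0], "gripper": 0}, {"offset": [0.25, 0.29, 4.0], "rot": [0, 0, 0], "gripper": 0}, {"offset": [0.5, 0.29, 4.8], "rot": [0, 0, 0], "gripper": 0}, {"offset": [0.65, 0.29, 5.6], "rot": [0, 0, 0], "gripper": 0}, {"offset": [0.8, 0.29, 6.4], "rot": [0, 0, 0], "gripper": 0}, {"offset": [0.9, 0.29, 7.2], "rot": [0, 0, 0], "gripper": 0}, {"offset": [0.9, 0.29, 8.0], "rot": [0, 0, 0], "gripper": 0}, {"offset": [0.9, 0.29, 8.5], "rot": [0, 0, 0], "gripper": 0}, {"offset": [0.9, 0.29, 8.5], "rot": [0, 0, 0], "gripper": 0}, {"offset": [0.9, 0.29, 8.5], "rot": [0, 0, 0], "gripper": 0}]}}

```text
time_s: 11.1
eef_pos: [471.7, 91.8, 105.5]
ee_rot: [0.001, 0.118, 0.993, 0.0]
force: [-4.4, 2.8, 13.7]
grip_width: 0.002
grip_force: 7.1
```

```bash
cat > k.py <<'E'
from m import *
s=sense();print(s['eef_pos'],s['force'])
c=cam('scene');P=cloud(c);H,S,V=cv2.split(cv2.cvtColor(c['color'],cv2.COLOR_RGB2HSV))
m=np.zeros(H.shape,bool);m[150:300,190:330]=1
b=m&(H>100)&(H<130)&(S>110)
p=P[b&(P[...,2]<12)&(P[...,2]>-5)];print('base',len(p),cv2.minAreaRect(p[:,:2].astype(np.float32)))
r=m&((H<8)|(H>172))&(S>140);p=P[r];print('red',len(p),np.median(p,0) if len(p) else 0)
t=P[195:206,232:262];print('module top z',np.median(t[...,2]),np.median(P[185:190,225:235,2]))
cv2.imwrite('pics/'+__import__('sys').argv[1]+'.png',cv2.resize(c['color'][150:300,190:330],(560,600),interpolation=cv2.INTER_CUBIC)[:,:,::-1])
E
python3 k.py s6
```

```text
[471.66245197  91.8440152  105.48335665] [-4.38395592  2.76575902 13.65862924]
base 218 ((694.4158325195312, -46.42095947265625), (97.95695495605469, 546.7815551757812), 47.5179443359375)
red 137 [477.84216838  84.30432045  29.86899737]
module top z 86.58535585598588 81.75506782846583
```

View pics/s6.png

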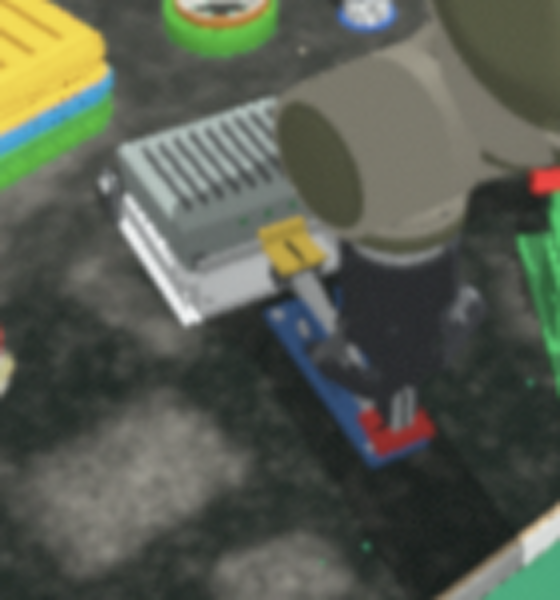

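The handle is down at about (400,435) in the crop with 14 N on it, so it is at the stop. The pad is raised at (290,245). Next I let it back up along the same arc.

Emit:
{"name": "step_arm", "arguments": {"plan": [{"offset": [0, 0, -0.8], "rot": [0, 0, 0], "gripper": 0}, {"offset": [0, 0, -1.6], "rot": [0, 0, 0], "gripper": 0}, {"offset": [-0.1, 0, -2.4], "rot": [0, 0, 0], "gripper": 0}, {"offset": [-0.2, 0, -3.2], "rot": [0, 0, 0], "gripper": 0}, {"offset": [-0.4, 0, -4], "rot": [0, 0, 0], "gripper": 0}, {"offset": [-0.6, 0, -4.8], "rot": [0, 0, 0], "gripper": 0}, {"offset": [-0.8, 0, -5.6], "rot": [0, 0, 0], "gripper": 0}, {"offset": [-0.9, 0, -7], "rot": [0, 0, 0], "gripper": 0}, {"offset": [-0.9, 0, -9], "rot": [0, 0, 0], "gripper": 0}, {"offset": [-0.9, 4, -12], "rot": [0, 0, 0], "gripper": 0}, {"offset": [-0.9, 8, -15], "rot": [0, 0, 0], "gripper": 0}, {"offset": [-0.9, 8, -15], "rot": [0, 0, 0], "gripper": 0}]}}

```text
time_s: 12.35
eef_pos: [499.8, 170.6, 258.4]
ee_rot: [0.003, 0.116, 0.993, 0.001]
force: [0.1, -0.7, -0.7]
grip_width: -0.001
grip_force: 0.0
```

Run:
```python
from m import *
s=sense();print(s['eef_pos'],s['ee_rot'],s['force'])
c=cam('wrist');save(c,'w7')
pad(c);jack(c)
```

```text
[499.79130854 170.57568787 258.36720164] [2.70203591e-03 1.16054658e-01 9.93238673e-01 9.76373407e-04] [ 0.13673594 -0.67967006 -0.68679434]
pad ((621.1466674804688, 40.908294677734375), (4.315162658691406, 14.200063705444336), 71.83014678955078) 61
max() iterable argument is empty
cheek tops 453 ((550.1410522460938, 72.72852325439453), (35.82178497314453, 47.48738098144531), 76.5899658203125)
base 1895 ((534.4754638671875, 67.97221374511719), (62.76726150512695, 145.2144317626953), 76.15764617919922)
handle 1762 [479.74025864  90.26624693  86.83108899] ((500.9543762207031, -2.4067764282226562), (45.288265228271484, 237.59437561035156), 11.745078086853027)
```

The jack has not moved, and the handle is back at 87 mm. Second push.

Emit:
{"name": "step_arm", "arguments": {"plan": [{"offset": [0, -4, 2], "rot": [0, 0, 0], "gripper": 0}, {"offset": [0, -8, 5], "rot": [0, 0, 0], "gripper": 0}, {"offset": [0, -8, 7], "rot": [0, 0, 0], "gripper": 0}, {"offset": [0, -8, 8.5], "rot": [0, 0, 0], "gripper": 0}, {"offset": [0, -8, 9.2], "rot": [0, 0, 0], "gripper": 0}, {"offset": [0.05, -8, 9.9], "rot": [0, 0, 0], "gripper": 0}, {"offset": [0.25, -8, 10.5], "rot": [0, 0, 0], "gripper": 0}, {"offset": [0.5, -8, 11.3], "rot": [0, 0, 0], "gripper": 0}, {"offset": [0.65, -8, 12.1], "rot": [0, 0, 0], "gripper": 0}, {"offset": [0.8, -8, 12.9], "rot": [0, 0, 0], "gripper": 0}, {"offset": [0.9, -8, 13.7], "rot": [0, 0, 0], "gripper": 0}, {"offset": [0.9, -8, 14.5], "rot": [0, 0, 0], "gripper": 0}]}}

```text
time_s: 13.6
eef_pos: [471.3, 91.7, 109.5]
ee_rot: [0.0, 0.118, 0.993, -0.0]
force: [-2.0, -1.9, 5.7]
grip_width: 0.002
grip_force: 3.4
```

Emit:
{"name": "step_arm", "arguments": {"plan": [{"offset": [0, 0, 0.5], "rot": [0, 0, 0], "gripper": 0}, {"offset": [0, 0, 0.5], "rot": [0, 0, 0], "gripper": 0}, {"offset": [0, 0, 0.5], "rot": [0, 0, 0], "gripper": 0}, {"offset": [0, 0, 0.5], "rot": [0, 0, 0], "gripper": 0}, {"offset": [0, 0, 0.5], "rot": [0, 0, 0], "gripper": 0}]}}

```text
time_s: 14.1
eef_pos: [471.5, 91.7, 105.4]
ee_rot: [0.0, 0.118, 0.993, -0.0]
force: [-5.0, -2.0, 14.0]
grip_width: 0.002
grip_force: 7.2
```

```bash
python3 k.py s8
```

```text
[471.51508144  91.72867283 105.41015047] [-5.02322468 -1.95950031 13.98131273]
base 216 ((696.3904418945312, -48.150299072265625), (98.0885009765625, 547.6807861328125), 47.51072311401367)
red 139 [476.33253163  85.44615591  29.91992021]
module top z 86.76958494234373 81.64661991718037
```

View pics/s8.png

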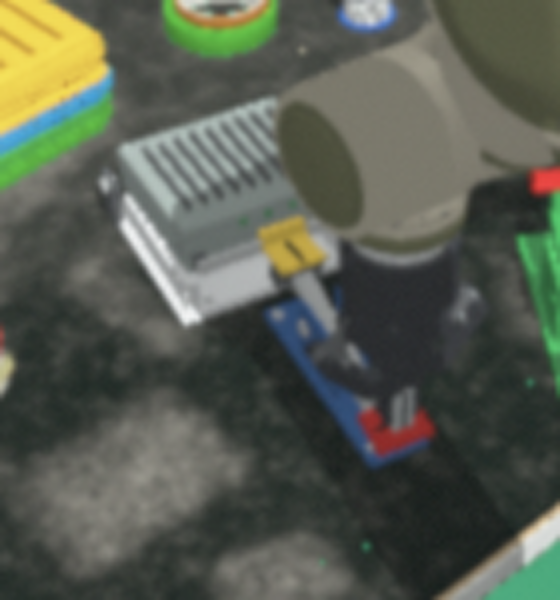

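The picture matches the first push: handle at its stop at (400,435), pad raised at (290,245). I'll check the pad height, then hand in.

Run:
```python
from h import *
c=cam('scene');P=cloud(c);H,S,V=cv2.split(cv2.cvtColor(c['color'],cv2.COLOR_RGB2HSV))
m=(H>20)&(H<35)&(S>120);m[:202]=0;m[222:]=0;m[:,:250]=0;m[:,275:]=0
z=np.median(P[m][:,2]);print(m.sum(),np.percentile(P[m],[10,50,90],0).round())
if z>57: print(finish_job())
```

```text
138 [[608.  42.  63.]
 [628.  56.  66.]
 [641.  69.  73.]]
the job is handed in; nothing more can be done
None
```

The job is handed in: the jack stands within about 1 mm of centre under the pad, the handle was pushed down, let back up and pushed down again, and the arm is holding it at its stop with 14 N, with the pad raised about 15 mm; no verdict came back.

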